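# Let the ratchet press down

### The job

The winch on the small bench press is holding its steel weight up on the ratchet. Flick the pawl's release lever over to off, wind the crank up a little until the sprung pawl jumps clear of the wheel, then, keeping hold of the crank, ease it slowly back until the weight just rests on the rubber anvil; never let it run, do not force it down onto the anvil. Only then let go, with the pawl left off and the bottles and the dish round the press undisturbed.

Things in the scene. Friction and masses are not known exactly. Their poses are not given: they have to be found in the camera images.
- rig: the bench press, fixed: grey base plate 150 (x) x 300 (y) x 14 mm; origin at the centre of its underside, z up. At y = +45 mm stands the winch; at y = -90 mm the weight rides on two 12 mm posts (at x = -61 and +61 mm) under a crosshead whose top is at z = 152 mm. Weight and winch are joined by gears inside
- winch: the winch head, a round grey housing 120 mm across, top at z = 64 mm, fixed but clocked on the base at different angles; origin on the drum's upright axis at table height, z up. On it turns the upright drum with its 16-toothed steel ratchet wheel (73 mm across, z 66 to 80 mm)
- drum_axis (a point): point on the drum's upright axis, z = 138 mm, level with knob_grip
- knob_grip (a point): point to grip on the crank's black hand grip: on its axis, z = 138 mm, 55 mm from drum_axis. The grip is a round upright spool, 17 to 19 mm thick, z 102 to 154 mm, that turns freely on the crank arm (arm z 94 to 102 mm), so a hand can lead it round without turning itself
- knob: the black hand grip itself; origin on its axis at its lower end, z = 102 mm
- lever_pin (a point): middle (z = 92 mm) of the upright steel pin at the end of the pawl's release lever: 10 mm thick, z 80 to 104 mm, nothing but the base plate or the table under it, 61 mm from the lever's upright pivot. The pivot is at x = -42 mm, y = +45 mm in the winch frame; with the lever on, the pin is at x = -55 mm, y = +105 mm there
- lever (a joint): release lever, rad: 0 = on (as found), 0.55 = fully off (end stop). It turns clockwise seen from above, so the pin goes towards the winch's +x, by about 33 mm, and takes 3 to 4 N there. It stays where it is left (creeping back under 0.01 rad a second). Off means over 0.4
- pawl (a joint): sprung pawl on the lever's pivot, angle relative to the lever, rad: near 0 (within 0.1) when it follows the lever. With the lever thrown off and the load still on the tooth the wheel traps the pawl, and this reads about -0.5; when the drum is wound up by 0.03 to 0.1 rad the spring throws it clear and it reads near 0 again
- drum (a joint): drum and crank, rad, grows counter-clockwise seen from above = winding up; near 0 at the start, where the crank arm points along the winch's -x. Winding up stops at 1.5. The weight drives it clockwise (down) with 0.3 to 0.6 N m, that is 5 to 11 N at the hand grip; once the pawl is off it runs away if it is not held. The weight sinks 16 mm a radian and lands with the drum somewhere between -1.5 and -3.2
- weight: dark steel block 98 x 88 x 40 mm, about 3 kg; origin at the centre of its underside, which is 75 mm above the table with the drum at 0. It comes down on the rubber-topped anvil, 44 mm across, whose height is screwed differently each time (top 26 to 50 mm above the table) and is not measured: feel the load leave the crank
- vial_amber_1: small amber bottle with black cap, 27 x 57 mm, loose behind the winch, origin under its centre
- dye_bottle: small bottle with screw cap, 35 x 73 mm, loose behind the press, origin under its centre
- petri_3: shallow round dish 89 x 15 mm, loose in front of the press, origin under its centre

How it is judged:
By the outcome, as a careful person would: the job done as asked, in the order asked, and still so for the second after the job is handed in, with the robot touching nothing.
It also fails if it takes over 72 s, if anything falls off the work surface, if the arm or the gripper's body presses on something with over 40 N, if the wrist force passes 120 N, or if a joint passes its speed limit or range.

### The arm

A 7-joint arm with a two-finger parallel gripper is mounted at the origin on a cart in front of the work surface, level with it; the furniture and walls round the work are solid. World frame = base frame: x ahead of the robot, y to its left, z up, the work surface at z = 0. Lengths are in m, angles in rad, forces in N, time in s.
With the tool pointing down it reaches from about 0.4 to 0.85 m from the base axis. Payload 6.9 kg.
Tool frame: the origin (TCP) lies midway between the tips of the shut fingers; the grasp point (between the pads) lies 19 mm behind it (env.grip_point_offset is the distance from the TCP to the grasp point, in m); z points along the fingers, y is the line along which they close (so a half turn about z gives the same grasp; the last joint's range is limited). The gripper opens to 85 mm and grips with 20 to 120 N. Pads are 22 mm wide; open, the fingers measure 114 mm over their backs; the gripper's body (76 mm by 85 mm) begins 54 mm behind the grasp point. The pads swing forward as they close: fully open they stand 13 mm farther back than shut.
Start: joints at [-1.234, 0.507, -0.238, 1.5, 0.126, 1.149, -0.155], TCP at [0.143, 0.608, 0.231] pointing down, gripper open.
Joint ranges: [-3.08, 3.08], [-0.24, 2.05], [-1.43, 1.35], [0, 2.5], [-1.52, 4.66], [0.17, 1.96], [-2.89, 2.89]. Speed limits (rad/s): [2.39, 2.39, 3.14, 3.14, 3.14, 3.14, 3.14].

### API

Orientations are given as a unit quaternion [x, y, z, w].
In Python, from rig import env gives the robot as it stands.
- The arm moves only by the tool apply_moves, never from a script. Its argument "increments" is a list that holds one entry, the list of rows, each a list of 6 numbers: the shift along the tool's x, y, z in units of 0.1 m (1.0 is 0.1 m), then the turn, a rotation vector about the tool's x, y, z in units of pi rad (1.0 is pi rad). In form: [[[tx, ty, tz, rx, ry, rz], ...]]. A call has 1 to 8 rows; each row is the pose to reach, as a shift and turn from the pose commanded when the call began, along the tool's axes at that moment, turning the shorter way round; what a row does not reach only later rows make up. A row lasts 1/8 s, in which the tool goes at most 62.5 mm and 10.7 degrees, less where a joint would pass 70% of its speed; a pose out of reach is approached as far as the arm can. A call with a number of a shift or a turn outside -1 to 1 is refused whole. A call with a gripper value outside its range is refused whole. "jaw" is the gripper's target within -1 to 1 (shut at 1, half-way at 0, fully open at -1), set as the call begins (left out, the last holds). The fingers move at their own pace and stop on an object; the grip force is fixed at half the most. Time passes only in rows, so rows that repeat a pose let the fingers close. It gives the time, the measured TCP pose, the force, the opening and the grip force at its end, in the units of the state.
- env.state(): the state, without advancing time (a new reading comes with each control period).
- env.camera(name): name is "side" or "top"; returns the picture (420x560x3 uint8, red, green, blue); there is no depth.
- env.camera_model(name): a dict with "camera_matrix" (3x3 intrinsics, pixels), "k1" (the pictures are not rectified: a ray, as slopes to the right and down, at radius r is drawn at 1 + k1 r^2 times it, then the intrinsics apply), "rvec" (rotation vector, rad) and "tvec" (3), from world to camera coordinates, as OpenCV has them. Camera axes: x right, y down, z forward; pixel columns grow to the right and rows downward; lengths in m; the calibration is good to about 2 mm. A picture is of the moment at which its call begins. camera_model takes no time and is no camera call.
- env.sign_off(): hands the job in; it is judged then, once.
The state is a dict: "time": time; "joints": joint angles; "qd": joint speeds; "joint_torque": joint torques, N m; "tool_pos": TCP position; "tool_rot": TCP orientation; "ft_force": force on the tool from outside, world axes, zero at the start; "torque": the same for the moment, N m; "grip_width": finger opening in m; "gripper_force": force on a finger pad.
Only numpy, scipy, OpenCV 4.12 (cv2) and the standard library are available. Lean on these libraries where they do the work, as an engineer would, in place of code of your own. Each camera call takes 0.05 s, during which the arm holds its last target. There are 200 camera calls.

## Working session

There is one attempt and no reset: what is moved stays moved. The work goes in short steps, Python scripts to look and compute and a tool call to move; the robot and the scene stay as the last step left them, time stands still between calls to the robot, and variables do not carry over. Pictures are saved under pics/ and viewed, at most 10 in all, crops included, and the job is handed in when it is done.

Besides the shell and the picture viewer there is one more tool, called after "Emit:" in YAML: its name, and indented under it one key for each argument. apply_moves: Moves the arm, as the interface text tells. Shifts and turns lie within -1 to 1; 1 stands for 0.1 m of shift or pi rad of turn. Its arguments: {"type":"object","properties":{"increments":{"type":"array"},"jaw":{"type":"number"}},"required":["increments"]}

```bash
mkdir -p pics; cat > h.py <<'E'
import numpy as np, cv2
from scipy.spatial.transform import Rotation as R
from rig import env
def ray(cam,px):
    m=env.camera_model(cam);K=np.array(m["camera_matrix"],float)
    u=cv2.undistortPoints(np.array([[px]],float),K,np.array([m["k1"],0,0,0,0.]))[0,0]
    Rm=cv2.Rodrigues(np.array(m["rvec"],float))[0];t=np.array(m["tvec"],float).ravel()
    return -Rm.T@t, Rm.T@np.array([u[0],u[1],1])
def at_z(cam,px,z):
    c,d=ray(cam,px);return c+d*(z-c[2])/d[2]
def proj(cam,P):
    m=env.camera_model(cam)
    return cv2.projectPoints(np.array(P,float).reshape(-1,3),np.array(m["rvec"],float),np.array(m["tvec"],float),np.array(m["camera_matrix"],float),np.array([m["k1"],0,0,0,0.]))[0][:,0]
def shot(cam,name):
    im=env.camera(cam);cv2.imwrite(f"pics/{name}.png",im[:,:,::-1]);return im
E
python3 -c "
from h import *
for c in ('top','side'): shot(c,c+'0'); print(c,ray(c,(280,210)))
s=env.state();print(s)"
```

```text
top (array([0.36750032, 0.24572123, 0.94990756]), array([ 2.30418881e-01,  6.10529881e-04, -9.73229538e-01]))
side (array([0.4310639 , 0.96927682, 0.55326653]), array([ 0.155274  , -0.85681812, -0.49177174]))
{'time': 0.1, 'joints': array([-1.23448116,  0.50825023, -0.2375168 ,  1.50098352,  0.12571331,
        1.14892248, -0.15481627]), 'qd': array([ 0.00239742, -0.00164602, -0.00163354, -0.00018433,  0.00088985,
       -0.00149055, -0.00085365]), 'joint_torque': array([-5.52810568e-03, -6.21834826e+01, -2.19506331e+00, -2.50200516e+01,
        1.24379131e-02,  7.93151296e-03, -4.83690860e-05]), 'tool_pos': array([0.14296707, 0.60798463, 0.23053533]), 'tool_rot': array([ 1.15160268e-01,  9.93346612e-01, -7.84616930e-04, -6.72828622e-05]), 'ft_force': array([-0.68784   , -0.00686456, -0.64520051]), 'torque': array([ 0.02918732, -0.01407337, -0.02532767]), 'gripper_force': 0.0, 'grip_width': 0.08524349678250158}
```

View pics/top0.png

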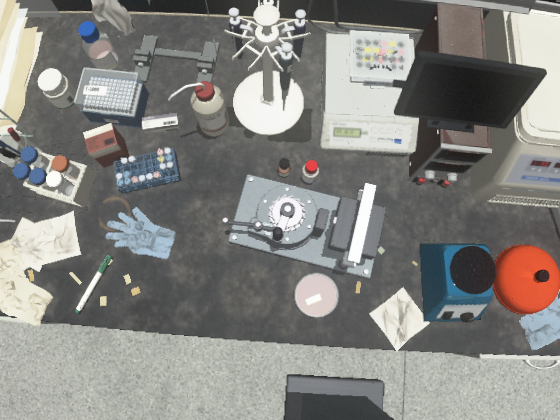

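View pics/side0.png

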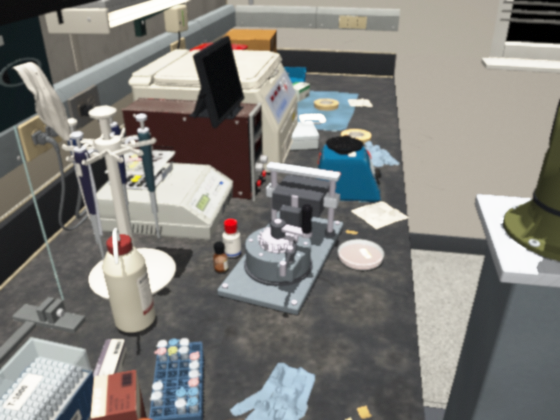

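The press sits near pixel (305,225) in the top view: winch at about (287,212), crosshead at about (360,222), vial at (284,167), dye bottle at (311,170), dish at (317,295). I'll zoom in next.

```bash
python3 -c "
from h import *
a=cv2.imread('pics/top0.png')[145:325,205:405];cv2.imwrite('pics/c1.png',cv2.resize(a,None,fx=3.3,fy=3.3,interpolation=cv2.INTER_CUBIC))
for p in [(228,247),(246,177),(378,274),(0,0)]: print(p,at_z('top',p,0.014))
print('dish',at_z('top',(317,295),.015))
print(proj('top',[[0,0,0],[.6,0,0],[.6,.2,0],[.143,.608,.23]]))
"
```

```text
(228, 247) [0.50417845 0.34664898 0.014     ]
(246, 177) [0.65522373 0.32266852 0.014     ]
(378, 274) [0.47054263 0.03898281 0.014     ]
(0, 0) [1.09016603 0.99881312 0.014     ]
dish [0.42029651 0.16062327 0.015     ]
[[384.44675444 513.31489659]
 [396.20631061 214.711727  ]
 [302.19293047 208.04063755]
 [ 27.9225758  442.30825164]]
```

View pics/c1.png

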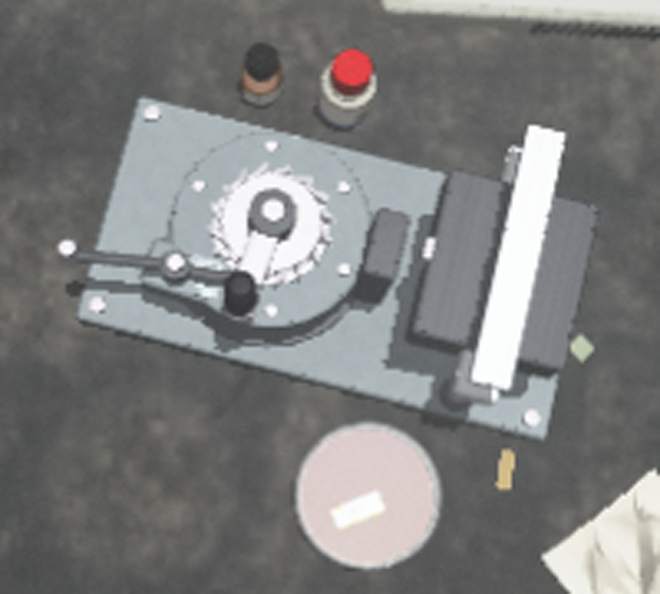

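```bash
cat > m.py <<'E'
from h import *
f=lambda x,y,z,c='top':at_z(c,(205+x/3.3,145+y/3.3),z)
c=np.array([f(142,98,.014),f(80,320,.014),f(546,438,.014)])
ctr=(c[0]+c[2])/2; d=c[1]-c[2]; yaw=np.arctan2(-d[0],d[1]); print('rig',ctr,np.degrees(yaw),[np.linalg.norm(d),np.linalg.norm(c[0]-c[1])])
drum=ctr[:2]+R.from_euler('z',yaw).as_matrix()[:2,:2]@[0,.045]
pin=f(67,247,.104)[:2];piv=f(175,262,.1)[:2];kn=f(239,280,.154)[:2]
print('drum',drum,'pin',pin,'piv',piv,'knob',kn)
print('rads',[np.linalg.norm(v-drum) for v in(pin,piv,kn)],'exp .1185 .0616 .055', np.linalg.norm(pin-piv))
ang=lambda v:np.degrees(np.arctan2(v[1],v[0]))
print('winch yaw from knob,pin,piv',ang(kn-drum)-180,ang(pin-drum)-ang((-55,105)),ang(piv-drum)-ang((-42,45)), 'pin-piv',ang(pin-piv)-ang((-13,60)))
E
python3 m.py
```

```text
rig [0.56130123 0.18650792 0.014     ] -10.268252422924038 [np.float64(0.2956127472254225), np.float64(0.14823213546128136)]
drum [0.56932279 0.23078719] pin [0.54159743 0.34669589] piv [0.538206  0.2852852] knob [0.52012188 0.24826144]
rads [np.float64(0.11917852639718607), np.float64(0.06275577478779146), np.float64(0.052211865029402726)] exp .1185 .0616 .055 0.061504264179351446
winch yaw from knob,pin,piv -19.553053274578303 -14.193589934559625 -13.29994494529582 pin-piv -15.386093945152709
```

Emit:
apply_moves:
  increments:
    - [[-0.5,-0.18,0,0,0,0],[-1,-0.37,0,0,0,0],[-1,-0.37,0,0,0,0]]
  jaw: 0

```text
time: 0.48
tool_pos: [0.2372, 0.5462, 0.2308]
tool_rot: [0.119, 0.993, -0.001, 0.001]
ft_force: [0.4, 0.1, 0.6]
grip_width: 0.0429
gripper_force: 0.0
```

Emit:
apply_moves:
  increments:
    - [[-0.5,-0.18,0,0,0,0],[-1,-0.37,0,0,0,0],[-1,-0.37,0,0,0,0]]

```text
time: 0.85
tool_pos: [0.3249, 0.4876, 0.2308]
tool_rot: [0.119, 0.993, -0.001, 0.001]
ft_force: [-0.4, 0.5, -0.2]
grip_width: 0.0424
gripper_force: 0.0
```

Emit:
apply_moves:
  increments:
    - [[-0.5,-0.18,0,0,0,0],[-1,-0.37,0,0,0,0],[-1,-0.37,0,0,0,0]]

```text
time: 1.23
tool_pos: [0.4129, 0.4291, 0.2308]
tool_rot: [0.118, 0.993, -0.001, 0.001]
ft_force: [-0.4, -0.1, 0.1]
grip_width: 0.0426
gripper_force: 0.0
```

Emit:
apply_moves:
  increments:
    - [[-0.5,-0.18,0,0,0,0],[-1,-0.37,0,0,0,0],[-1,-0.37,0,0,0,0]]

```text
time: 1.6
tool_pos: [0.5013, 0.3703, 0.2306]
tool_rot: [0.118, 0.993, -0.001, 0.0]
ft_force: [-0.2, 0.9, 0.5]
grip_width: 0.0428
gripper_force: 0.0
```

Emit:
apply_moves:
  increments:
    - [[-0.45,-0.15,0,0,0,0.06],[-0.45,-0.15,0,0,0,0.12],[-0.45,-0.15,0,0,0,0.18],[-0.45,-0.15,0,0,0,0.24],[-0.45,-0.15,0,0,0,0.3],[-0.45,-0.15,0,0,0,0.36],[-0.45,-0.15,0,0,0,0.42],[-0.45,-0.15,0,0,0,0.47]]

```text
time: 2.6
tool_pos: [0.5367, 0.3508, 0.2309]
tool_rot: [0.755, 0.656, -0.0, -0.001]
ft_force: [-0.0, -0.4, 0.1]
grip_width: 0.0428
gripper_force: 0.0
```

Emit:
apply_moves:
  increments:
    - [[-0.03,0.05,0.4,0,0,0.06],[-0.03,0.05,0.85,0,0,0.06],[-0.03,0.05,0.85,0,0,0.06]]

```text
time: 2.98
tool_pos: [0.5394, 0.3458, 0.1428]
tool_rot: [0.811, 0.585, -0.004, -0.001]
ft_force: [0.1, -0.0, 0.5]
grip_width: 0.0429
gripper_force: 0.0
```

```bash
python3 -c "
from h import *
a=shot('top','t1');b=shot('side','s1')
p=proj('side',[.5416,.3467,.104])[0];q=proj('top',[.5416,.3467,.104])[0];print(p,q)
def crop(i,p):
    x,y=int(p[0])-60,int(p[1])-75;return cv2.resize(i[y:y+130,x:x+130,::-1],(399,480),interpolation=cv2.INTER_CUBIC)
cv2.imwrite('pics/c2.png',np.hstack([crop(a,q),crop(b,p)]))"
```

```text
[281.69326147 261.28884019] [225.3009705  219.84698647]
```

View pics/c2.png

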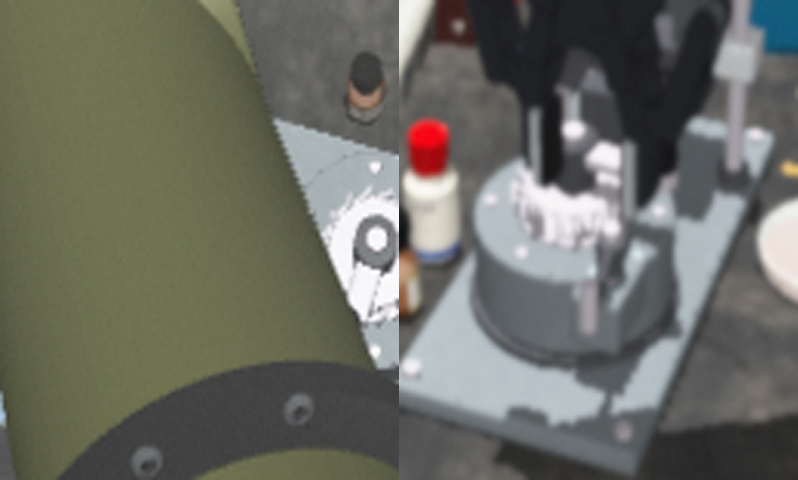

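Side view: the pin top is at about (283,261), as predicted, and the fingers straddle it. I'll descend and push.

Emit:
apply_moves:
  increments:
    - [[0,0,0.3,0,0,0],[0,0,0.57,0,0,0],[0,0,0.57,0,0,0]]

```text
time: 3.45
tool_pos: [0.543, 0.3449, 0.0897]
tool_rot: [0.812, 0.584, -0.0, -0.0]
ft_force: [0.2, 0.2, -0.0]
grip_width: 0.0428
gripper_force: 0.0
```

Emit:
apply_moves:
  increments:
    - [[0,0.08,0,0,0,0],[0,0.14,0,0,0,0],[0,0.18,0,0,0,0],[0,0.22,0,0,0,0],[0,0.26,0,0,0,0],[0,0.3,0,0,0,0]]

```text
time: 4.2
tool_pos: [0.5718, 0.335, 0.0892]
tool_rot: [0.812, 0.584, -0.0, -0.0]
ft_force: [-2.7, 2.6, 0.1]
grip_width: 0.0426
gripper_force: 1.8
```

Emit:
apply_moves:
  increments:
    - [[0,0.04,0,0,0,0],[0,0.08,0,0,0,0],[0,0.12,0,0,0,0],[0,0.15,0,0,0,0],[0,0.15,0,0,0,0]]

```text
time: 4.82
tool_pos: [0.5866, 0.3291, 0.0891]
tool_rot: [0.812, 0.583, -0.0, 0.0]
ft_force: [-1.9, 1.1, -2.0]
grip_width: 0.0427
gripper_force: 0.8
```

Emit:
apply_moves:
  increments:
    - [[0,0.02,0,0,0,0],[0,0.03,0,0,0,0],[0,0.03,0,0,0,0]]

```text
time: 5.2
tool_pos: [0.5885, 0.3283, 0.0891]
tool_rot: [0.812, 0.583, -0.001, 0.0]
ft_force: [-4.5, -1.2, 0.3]
grip_width: 0.0427
gripper_force: 1.9
```

```bash
python3 -c "
from h import *
b=shot('side','s2')
piv=np.array([.538,.2853])
for a in (.4,.5,.55):
  d=R.from_euler('z',-a).apply([.0034,.0614,0]);P=[piv[0]+d[0],piv[1]+d[1],.104];print(a,P,proj('side',P))
cv2.imwrite('pics/c3.png',cv2.resize(b[170:320,200:350,::-1],(600,600),interpolation=cv2.INTER_CUBIC))
print(env.state()['ft_force'])"
```

```text
0.4 [np.float64(0.565041893597361), np.float64(0.34052912266792773), 0.104] [[267.77525253 257.59830023]]
0.5 [np.float64(0.5704205087807254), np.float64(0.3375535224688146), 0.104] [[264.82442621 256.20757042]]
0.55 [np.float64(0.5729915792313448), np.float64(0.3358678690760894), 0.104] [[263.45655923 255.45376978]]
[-4.29019964 -0.5374716  -0.511861  ]
```

View pics/c3.png

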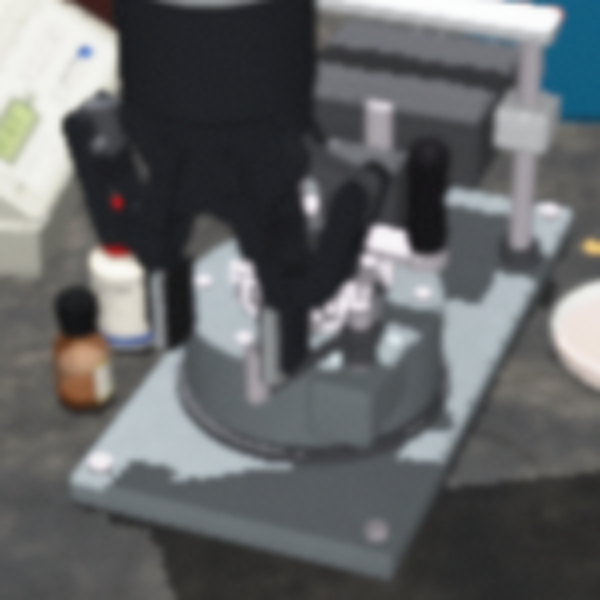

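Side view: the pin top is at about (262,254.5), which matches full off (≈0.55). Knob top is at about (307,207). I'll back off, rise and locate the knob.

Emit:
apply_moves:
  increments:
    - [[0,-0.12,0,0,0,0],[0,-0.14,0,0,0,0],[0,-0.14,-0.4,0,0,0],[0,-0.14,-1,0,0,0],[0,-0.14,-1,0,0,0]]
  jaw: -0.4

```text
time: 5.88
tool_pos: [0.5788, 0.3346, 0.1952]
tool_rot: [0.812, 0.583, 0.006, 0.001]
ft_force: [-0.1, -0.3, -0.7]
grip_width: 0.0597
gripper_force: 0.0
```

```bash
python3 -c "
from h import *
print(at_z('side',(307.5,207),.154),at_z('side',(307,228),.104))
for yaw in(-.24,-.28,-.32):
  k=np.array([.5693,.2308])-.055*np.array([np.cos(yaw),np.sin(yaw)]);print(yaw,k,proj('side',[*k,.154]),(proj('top',[*k,.154])-[205,145])*3.3)
s=env.state();print(s['tool_pos'],R.from_quat(s['tool_rot']).as_matrix(),s['joints'])"
```

```text
[0.51383902 0.25593525 0.154     ] [0.51543422 0.24126442 0.104     ]
-0.24 [0.51587641 0.24387364] [[307.21736377 203.46731473]] [[246.7278736  288.46644445]]
-0.28 [0.51644195 0.24599956] [[306.72086825 204.03870568]] [[242.78562985 287.13107702]]
-0.32 [0.51709205 0.24810116] [[306.17415845 204.60151551]] [[238.90185885 285.64231638]]
[0.57884279 0.33455633 0.1952392 ] [[ 0.31952305  0.94752632  0.0099444 ]
 [ 0.94754437 -0.31958302  0.00513463]
 [ 0.00804326  0.00778213 -0.99993737]] [-0.7005781   0.60316622  0.2469727   1.44229285 -0.15566514  1.10405477
 -0.75218899]
```

Emit:
apply_moves:
  increments:
    - [[-0.5,-0.15,0,0,0,0],[-1,-0.31,0,0,0,0],[-1,-0.31,0,0,0,0],[-1,-0.31,0,0,0,0]]

```text
time: 6.38
tool_pos: [0.5148, 0.2492, 0.1895]
tool_rot: [0.812, 0.583, 0.001, -0.0]
ft_force: [1.1, -0.2, -0.0]
grip_width: 0.0597
gripper_force: 0.0
```

```bash
python3 -c "
from h import *
s=env.state();M=R.from_quat(s['tool_rot']).as_matrix()
print(s['tool_pos'],(M.T@(np.array([.5165,.246,.12])-s['tool_pos']))*10)
b=shot('side','s3');cv2.imwrite('pics/c4.png',cv2.resize(b[150:300,220:370,::-1],(500,500),interpolation=cv2.INTER_CUBIC))"
```

```text
[0.51482236 0.24923276 0.18954875] [-0.02624531  0.02561331  0.69547428]
```

View pics/c4.png

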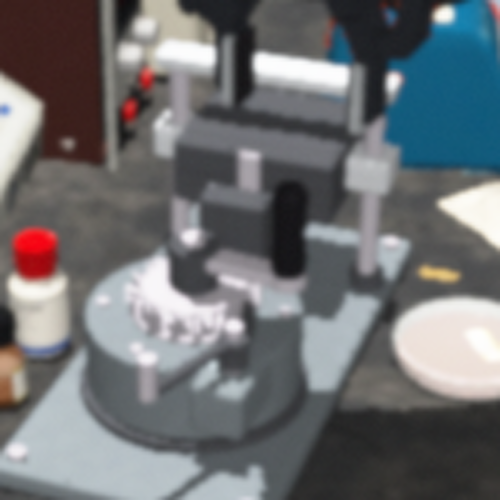

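Lever pin at (264,257), still off. The knob is centred below the fingers. I'll narrow the jaw, descend and grip.

Emit:
apply_moves:
  increments:
    - [[-0.02,0.02,0,0,0,0],[-0.02,0.02,0.2,0,0,0],[-0.02,0.02,0.5,0,0,0],[-0.02,0.02,0.69,0,0,0],[-0.02,0.02,0.69,0,0,0]]
  jaw: 0.1

```text
time: 7.05
tool_pos: [0.5151, 0.2461, 0.1187]
tool_rot: [0.812, 0.584, -0.002, -0.0]
ft_force: [-0.1, 0.1, -0.2]
grip_width: 0.0383
gripper_force: 0.0
```

Emit:
apply_moves:
  increments:
    - [[0,0,0,0,0,0],[0,0,0,0,0,0],[0,0,0,0,0,0],[0,0,0,0,0,0],[0,0,0,0,0,0]]
  jaw: 1

```text
time: 7.68
tool_pos: [0.5175, 0.246, 0.1213]
tool_rot: [0.812, 0.583, 0.002, 0.001]
ft_force: [6.0, -0.6, -2.8]
grip_width: 0.0157
gripper_force: 58.8
```

```bash
python3 -c "
from h import *
s=env.state();print(s['tool_pos'],s['ft_force'],s['torque'],s['grip_width'],s['gripper_force'],s['joints'])
b=shot('side','s4');cv2.imwrite('pics/c5.png',cv2.resize(b[150:300,220:370,::-1],(500,500),interpolation=cv2.INTER_CUBIC))"
```

```text
[0.51749681 0.24595451 0.12130901] [ 6.02445614 -0.62365971 -2.78232178] [-0.23003091 -1.04370634 -0.01901665] 0.015661108928173108 58.750762939453125 [-0.63984925  0.54361559  0.23625265  1.79617646 -0.1655015   0.81722543
 -0.64899534]
```

View pics/c5.png

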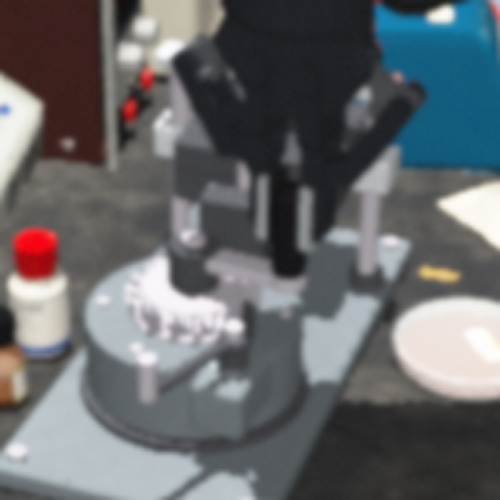

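```bash
cat > tab.py <<'E'
import numpy as np
X=np.array([.3185,.948]);Y=np.array([.948,-.3185]);p0=2.855
def D(t):
    v=.055*np.array([np.cos(p0+t)-np.cos(p0),np.sin(p0+t)-np.sin(p0)]);return np.round(np.array([X@v,Y@v])*10,2)
E
python3 -c "
from tab import *
ts=[.05,.1,.15,.2,.15,.1,.05]+list(-np.arange(0,3.31,.1))
for t in ts: print('%.2f'%t,D(t))
def call(a,b,n=8):
  print('%.2f->%.2f'%(a,b),[[float(x) for x in np.round(D(a+(b-a)*(i+1)/n)-D(a),2)] for i in range(n)])
a=.2
for b in (0,-.2,-.4,-.6,-.8,-1.0,-1.2,-1.35): call(a,b);a=b
while a>-3.25: call(a,a-.1,4);a-=.1
"
```

```text
0.05 [-0.03  0.  ]
0.10 [-0.05  0.  ]
0.15 [-0.08  0.01]
0.20 [-0.11  0.02]
0.15 [-0.08  0.01]
0.10 [-0.05  0.  ]
0.05 [-0.03  0.  ]
-0.00 [0. 0.]
-0.10 [0.05 0.  ]
-0.20 [0.11 0.01]
-0.30 [0.16 0.02]
-0.40 [0.22 0.04]
-0.50 [0.27 0.06]
-0.60 [0.31 0.08]
-0.70 [0.36 0.12]
-0.80 [0.4  0.15]
-0.90 [0.44 0.19]
-1.00 [0.47 0.24]
-1.10 [0.5  0.28]
-1.20 [0.53 0.33]
-1.30 [0.54 0.38]
-1.40 [0.56 0.44]
-1.50 [0.57 0.49]
-1.60 [0.57 0.55]
-1.70 [0.57 0.6 ]
-1.80 [0.56 0.65]
-1.90 [0.55 0.71]
-2.00 [0.53 0.76]
-2.10 [0.51 0.81]
-2.20 [0.48 0.86]
-2.30 [0.44 0.9 ]
-2.40 [0.41 0.94]
-2.50 [0.37 0.98]
-2.60 [0.32 1.01]
-2.70 [0.27 1.04]
-2.80 [0.22 1.06]
-2.90 [0.17 1.08]
-3.00 [0.12 1.09]
-3.10 [0.06 1.1 ]
-3.20 [0.01 1.1 ]
-3.30 [-0.05  1.1 ]
0.20->0.00 [[0.01, -0.01], [0.03, -0.01], [0.04, -0.01], [0.06, -0.02], [0.07, -0.02], [0.08, -0.02], [0.1, -0.02], [0.11, -0.02]]
0.00->-0.20 [[0.01, -0.0], [0.03, -0.0], [0.04, -0.0], [0.05, 0.0], [0.07, 0.0], [0.08, 0.0], [0.1, 0.0], [0.11, 0.01]]
-0.20->-0.40 [[0.01, 0.0], [0.03, 0.0], [0.04, 0.01], [0.05, 0.01], [0.07, 0.01], [0.08, 0.02], [0.09, 0.0
[... 1310 characters left out ...]
, [-0.02, 0.02], [-0.02, 0.03], [-0.03, 0.04]]
-2.35->-2.45 [[-0.01, 0.01], [-0.02, 0.02], [-0.03, 0.03], [-0.04, 0.04]]
-2.45->-2.55 [[-0.01, 0.01], [-0.02, 0.02], [-0.03, 0.03], [-0.05, 0.03]]
-2.55->-2.65 [[-0.01, 0.01], [-0.02, 0.02], [-0.03, 0.03], [-0.04, 0.03]]
-2.65->-2.75 [[-0.01, 0.01], [-0.03, 0.02], [-0.04, 0.02], [-0.05, 0.03]]
-2.75->-2.85 [[-0.01, 0.01], [-0.03, 0.01], [-0.04, 0.02], [-0.05, 0.02]]
-2.85->-2.95 [[-0.01, 0.0], [-0.03, 0.01], [-0.04, 0.01], [-0.05, 0.02]]
-2.95->-3.05 [[-0.02, 0.0], [-0.03, 0.0], [-0.04, 0.0], [-0.06, 0.01]]
-3.05->-3.15 [[-0.01, 0.0], [-0.03, 0.0], [-0.04, 0.0], [-0.05, 0.0]]
-3.15->-3.25 [[-0.02, 0.0], [-0.03, 0.0], [-0.04, 0.0], [-0.06, 0.0]]
```

Emit:
apply_moves:
  increments:
    - [[-0.03,0,0,0,0,0],[-0.05,0,0,0,0,0],[-0.08,0.01,0,0,0,0],[-0.11,0.01,0,0,0,0],[-0.11,0.01,0,0,0,0],[-0.11,0.01,0,0,0,0]]

```text
time: 8.48
tool_pos: [0.5158, 0.238, 0.1213]
tool_rot: [0.812, 0.584, 0.004, 0.0]
ft_force: [9.2, 5.8, -7.3]
grip_width: 0.0155
gripper_force: 58.6
```

Emit:
apply_moves:
  increments:
    - [[0.01,0.0,0.01,0,0,0],[0.03,0.01,0.01,0,0,0],[0.04,0.01,0.01,0,0,0],[0.06,0.01,0.01,0,0,0],[0.07,0.01,0.01,0,0,0],[0.08,0.01,0.01,0,0,0],[0.1,0.01,0.01,0,0,0],[0.11,0.01,0.01,0,0,0]]

```text
time: 9.48
tool_pos: [0.5186, 0.249, 0.1212]
tool_rot: [0.812, 0.584, 0.003, -0.001]
ft_force: [1.5, 6.8, 4.2]
grip_width: 0.0149
gripper_force: 59.8
```

Emit:
apply_moves:
  increments:
    - [[0.01,0,0,0,0,0],[0.03,0,0,0,0,0],[0.04,0,0,0,0,0],[0.05,0,0,0,0,0],[0.07,0,0,0,0,0],[0.08,0,0,0,0,0],[0.1,0,0,0,0,0],[0.11,0.01,0,0,0,0]]

```text
time: 10.48
tool_pos: [0.5233, 0.259, 0.1212]
tool_rot: [0.812, 0.584, 0.003, -0.001]
ft_force: [1.2, 6.4, 3.7]
grip_width: 0.0154
gripper_force: 59.8
```

Emit:
apply_moves:
  increments:
    - [[0.01,0,0,0,0,0],[0.03,0,0,0,0,0],[0.04,0.01,0,0,0,0],[0.05,0.01,0,0,0,0],[0.07,0.01,0,0,0,0],[0.08,0.02,0,0,0,0],[0.09,0.02,0,0,0,0],[0.11,0.03,0,0,0,0]]

```text
time: 11.48
tool_pos: [0.5299, 0.268, 0.1212]
tool_rot: [0.812, 0.584, 0.003, -0.001]
ft_force: [3.6, 5.0, 2.0]
grip_width: 0.0154
gripper_force: 59.8
```

Emit:
apply_moves:
  increments:
    - [[0.01,0,0,0,0,0],[0.02,0.01,0,0,0,0],[0.03,0.01,0,0,0,0],[0.05,0.02,0,0,0,0],[0.06,0.02,0,0,0,0],[0.07,0.03,0,0,0,0],[0.08,0.04,0,0,0,0],[0.09,0.04,0,0,0,0]]

```text
time: 12.48
tool_pos: [0.5372, 0.2748, 0.1212]
tool_rot: [0.812, 0.584, 0.003, -0.0]
ft_force: [5.5, 4.1, 1.3]
grip_width: 0.0156
gripper_force: 59.7
```

```bash
python3 -c "
from h import *
b=shot('side','s5');cv2.imwrite('pics/c6.png',cv2.resize(b[150:300,220:370,::-1],(600,600),interpolation=cv2.INTER_CUBIC))"
```

```text
(no output)
```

View pics/c6.png

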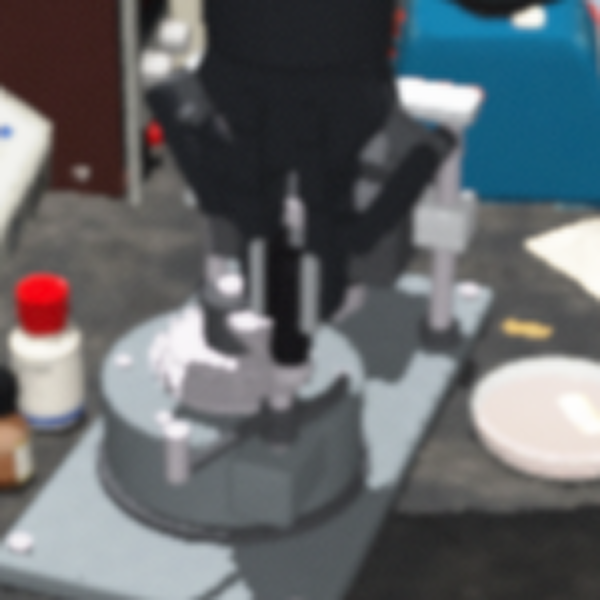

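The lever pin is unchanged at (264,257.5), the pawl is swung out at crop (345,385), the crank has turned and the load (~6.8 N) is on the hand. I'll keep lowering.

Emit:
apply_moves:
  increments:
    - [[0.02,0.01,0,0,0,0],[0.03,0.02,0,0,0,0],[0.04,0.03,0,0,0,0],[0.05,0.04,0,0,0,0],[0.06,0.04,0,0,0,0],[0.07,0.05,0,0,0,0],[0.08,0.06,0,0,0,0],[0.09,0.07,0,0,0,0]]

```text
time: 13.52
tool_pos: [0.5468, 0.2807, 0.1212]
tool_rot: [0.812, 0.584, 0.003, 0.0]
ft_force: [5.1, 3.7, 1.3]
grip_width: 0.0154
gripper_force: 59.7
```

Emit:
apply_moves:
  increments:
    - [[0.01,0.01,0,0,0,0],[0.02,0.02,0,0,0,0],[0.03,0.03,0,0,0,0],[0.04,0.04,0,0,0,0],[0.05,0.05,0,0,0,0],[0.06,0.06,0,0,0,0],[0.06,0.07,0,0,0,0],[0.07,0.09,0,0,0,0]]

```text
time: 14.52
tool_pos: [0.5576, 0.2845, 0.1213]
tool_rot: [0.812, 0.584, 0.003, -0.0]
ft_force: [6.1, 3.6, 1.5]
grip_width: 0.0154
gripper_force: 59.7
```

Emit:
apply_moves:
  increments:
    - [[0.01,0.01,0,0,0,0],[0.02,0.02,0,0,0,0],[0.02,0.03,0,0,0,0],[0.03,0.04,0,0,0,0],[0.04,0.05,0,0,0,0],[0.04,0.07,0,0,0,0],[0.05,0.08,0,0,0,0],[0.06,0.09,0,0,0,0]]

```text
time: 15.52
tool_pos: [0.5684, 0.286, 0.1213]
tool_rot: [0.812, 0.583, 0.003, 0.001]
ft_force: [6.8, 0.2, 1.2]
grip_width: 0.0152
gripper_force: 59.7
```

```bash
cat > th.py <<'E'
from h import *
s=env.state();v=s['tool_pos'][:2]-np.array([.5693,.2308]);a=np.arctan2(v[1],v[0]);f=s['ft_force'][:2]
print('theta %.3f r %.4f  Fcw %.2f Frad %.2f'%(a-2.855 if a>-.6 else a+2*np.pi-2.855,np.hypot(*v),f@[np.sin(a),-np.cos(a)],f@[np.cos(a),np.sin(a)]),s['tool_pos'],'t',s['time'])
E
python3 th.py
```

```text
theta -1.269 r 0.0553  Fcw 6.79 Frad 0.13 [0.56844523 0.28604786 0.12125074] t 15.525
```

Emit:
apply_moves:
  increments:
    - [[0.01,0.02,0,0,0,0],[0.01,0.04,0,0,0,0],[0.02,0.05,0,0,0,0],[0.02,0.07,0,0,0,0],[0.03,0.09,0,0,0,0],[0.03,0.11,0,0,0,0]]

```text
time: 16.27
tool_pos: [0.5799, 0.2852, 0.1213]
tool_rot: [0.812, 0.583, 0.003, 0.001]
ft_force: [6.4, 1.7, 1.3]
grip_width: 0.0154
gripper_force: 59.7
```

```bash
python3 th.py
```

```text
theta -1.477 r 0.0555  Fcw 5.96 Frad 2.87 [0.57993735 0.28523175 0.1212862 ] t 16.275
```

Emit:
apply_moves:
  increments:
    - [[0,0.01,0,0,0,0],[0,0.02,0,0,0,0],[0.01,0.03,0,0,0,0],[0.01,0.04,0,0,0,0]]

```text
time: 16.77
tool_pos: [0.5841, 0.2843, 0.1213]
tool_rot: [0.812, 0.583, 0.003, 0.001]
ft_force: [6.9, -0.0, 1.3]
grip_width: 0.0155
gripper_force: 59.7
```

Emit:
apply_moves:
  increments:
    - [[0,0.01,0,0,0,0],[0,0.02,0,0,0,0],[0,0.03,0,0,0,0],[0,0.04,0,0,0,0]]

```text
time: 17.27
tool_pos: [0.5879, 0.2832, 0.1213]
tool_rot: [0.812, 0.583, 0.003, 0.001]
ft_force: [7.1, 0.4, 1.3]
grip_width: 0.0155
gripper_force: 59.7
```

Emit:
apply_moves:
  increments:
    - [[0,0.01,0,0,0,0],[0,0.02,0,0,0,0],[0,0.03,0,0,0,0],[0,0.04,0,0,0,0]]

```text
time: 17.77
tool_pos: [0.5918, 0.2818, 0.1213]
tool_rot: [0.812, 0.583, 0.003, 0.001]
ft_force: [7.0, -0.2, 1.7]
grip_width: 0.0151
gripper_force: 59.7
```

Emit:
apply_moves:
  increments:
    - [[0,0.01,0,0,0,0],[0,0.02,0,0,0,0],[0,0.03,0,0,0,0],[0,0.04,0,0,0,0]]

```text
time: 18.27
tool_pos: [0.5936, 0.281, 0.1212]
tool_rot: [0.812, 0.583, 0.002, -0.0]
ft_force: [0.2, 1.1, 8.8]
grip_width: 0.0152
gripper_force: 60.0
```

Emit:
apply_moves:
  increments:
    - [[0,0,0,0,0,0],[0,0,0,0,0,0],[0,0,0,0,0,0],[0,0,0,0,0,0]]

```text
time: 18.77
tool_pos: [0.5936, 0.281, 0.1212]
tool_rot: [0.812, 0.583, 0.002, 0.0]
ft_force: [2.2, 1.2, 7.9]
grip_width: 0.0151
gripper_force: 60.0
```

```bash
python3 th.py
```

```text
theta -1.734 r 0.0558  Fcw 1.49 Frad 2.08 [0.5935629  0.28104097 0.1212101 ] t 18.775
```

Emit:
apply_moves:
  increments:
    - [[0,0.003,0,0,0,0],[0,0.005,0,0,0,0],[0,0.005,0,0,0,0],[0,0.005,0,0,0,0]]

```text
time: 19.27
tool_pos: [0.5936, 0.281, 0.1212]
tool_rot: [0.812, 0.584, 0.001, -0.0]
ft_force: [1.6, 1.1, 7.6]
grip_width: 0.0155
gripper_force: 60.1
```

```bash
python3 th.py; python3 -c "
from h import *
b=shot('side','s6');cv2.imwrite('pics/c7.png',cv2.resize(b[150:300,220:370,::-1],(600,600),interpolation=cv2.INTER_CUBIC))"
```

```text
theta -1.735 r 0.0558  Fcw 0.98 Frad 1.67 [0.59358115 0.28100622 0.12120606] t 19.275
```

View pics/c7.png

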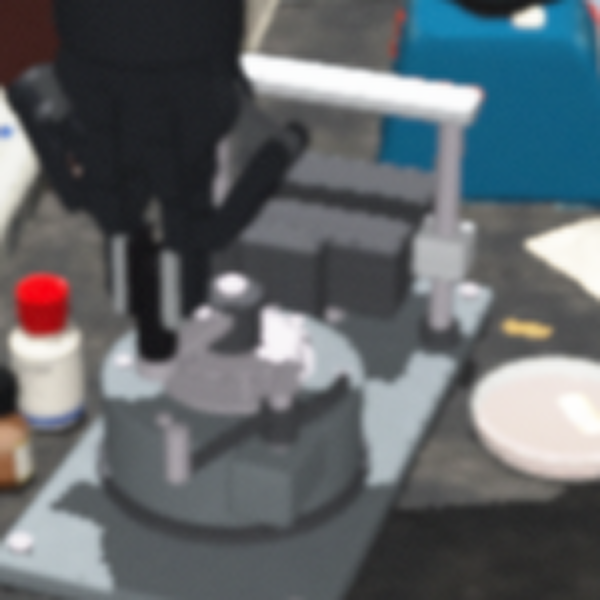

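Side view: the weight is down, the lever pin is still at crop (176,430), and the bottles and dish look undisturbed. The crank load fell from 7 N to about 1 N with the crank stationary at −1.735 rad (underside ≈47 mm, plausible for the anvil). Releasing.

Emit:
apply_moves:
  increments:
    - [[0,0,0,0,0,0],[0,0,0,0,0,0],[0,0,0,0,0,0],[0,0,0,0,0,0],[0,0,0,0,0,0]]
  jaw: 0.1

```text
time: 19.95
tool_pos: [0.5929, 0.28, 0.1191]
tool_rot: [0.812, 0.583, -0.0, -0.0]
ft_force: [0.2, 0.4, 1.0]
grip_width: 0.0383
gripper_force: 0.0
```

Emit:
apply_moves:
  increments:
    - [[0,0,-0.2,0,0,0],[0,0,-0.5,0,0,0],[0,0,-0.8,0,0,0],[0,0,-1,0,0,0],[0,0,-1,0,0,0],[0,0,-1,0,0,0]]

```text
time: 20.7
tool_pos: [0.5925, 0.2799, 0.2182]
tool_rot: [0.812, 0.583, -0.001, -0.0]
ft_force: [0.6, 0.5, 0.3]
grip_width: 0.0383
gripper_force: 0.0
```

```bash
python3 -c "
from h import *
b=shot('side','s7');cv2.imwrite('pics/c8.png',cv2.resize(b[150:300,220:370,::-1],(600,600),interpolation=cv2.INTER_CUBIC))
a=cv2.imread('pics/s6.png').astype(int);c=b[:,:,::-1].astype(int);d=np.abs(a-c).sum(2)>60
print('weight area change',d[185:235,290:325].sum(),'pin',d[250:280,255:272].sum());s=env.state();print(s['time'],s['ft_force'],s['tool_pos'])
P=np.array([.5693,.2308])+.055*np.array([np.cos(2.855-1.735),np.sin(2.855-1.735)]);print(proj('side',[*P,.154])-[220,150])"
```

```text
weight area change 53 pin 15
20.75 [0.39262291 0.17453531 0.06753934] [0.59242205 0.27988396 0.2179321 ]
[[37.65418989 60.14625546]]
```

View pics/c8.png

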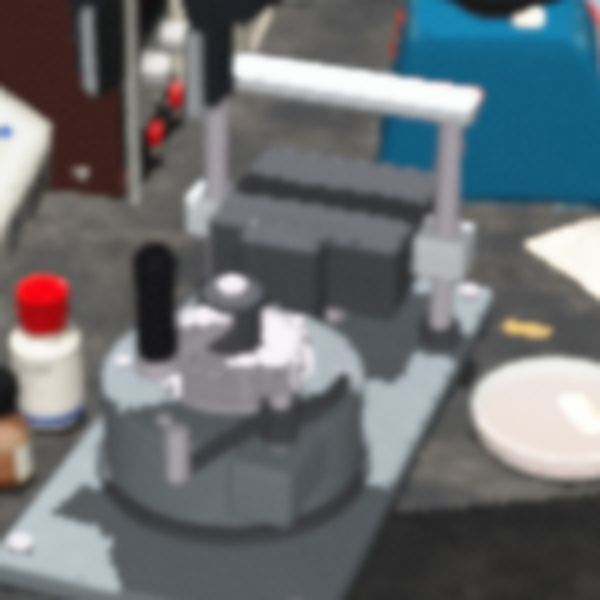

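The knob is still at crop (155,245) and the weight hasn't moved. The lever is off at (176,430), and the bottles and dish are undisturbed. Handing in.

```bash
python3 -c "
from rig import env
print(env.sign_off())"
```

```text
the job is handed in; nothing more can be done
None
```

I handed the job in at about 21 s: the weight rests on the anvil, the pawl is left off and the crank is released. The lowering was held all the way, and the bottles and dish look undisturbed.

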